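# Unlock the tube incubator and hold its lid open

### The job

Pull the flat locking bar lengthwise out of the guides on the front of the tube incubator and lay it gently in the steel tray. Then raise the incubator's lid by its handle to 40 degrees open and finish while still holding it there with the gripper: it falls shut if let go. Leave the other things on the bench where they are.

Things in the scene. Friction and masses are not known exactly. Their poses are not given: they have to be found in the camera images.
- incubator: Benchtop tube incubator, cream box 200 (its x) x 260 (its y) x 110 mm high, fixed to the bench, open on top under its lid. Origin: centre of its underside. Its front faces its -x, its hinge side is +x, z up.
- guides (a point): Point midway between the two steel guides on the incubator's front face, on the locking bar's path: 130 mm in front of the incubator's centre, 84 mm above the bench. The guides are centred 50 mm either side of it along the incubator's y, each 14 mm long in y; they stand out 55 mm from the face, reach from 72 to 101 mm above the bench, and have an opening of 26 mm (x) by 13 mm (z).
- lid (a joint): Angle of the incubator's lid in rad: 0 shut, growing as the front edge rises, stop at 1.35; 40 degrees is 0.698. The grey lid (200 x 260 x 14 mm, about 0.5 kg) turns freely about a hinge along the top rear (+x) edge of the box and falls shut when let go. A dark steel hook on its front edge reaches under the locking bar, so it cannot be raised until the bar is out.
- lid_handle (a point): Middle of the lid's handle: a level round steel rod 12 mm thick, 80 mm long between supports, along the incubator's y. With the lid shut it is 125 mm in front of the incubator's centre, 156 mm above the bench, 32 mm above the lid's top. It moves on an arc about lid_hinge. Pinch it from above, fingers on its front and rear sides; it turns between the pads as the lid rises.
- lid_hinge (a point): Point on the lid's hinge axis (which runs along the incubator's y), at its middle: 100 mm behind the incubator's centre, 110 mm above the bench.
- bar: Loose flat aluminium locking bar, 190 mm long (its y) x 20 mm (its x) x 8 mm thick, about 0.12 kg, with an upright grip tab near its +y end. Origin: centre of the bar's underside. It starts in the guides, underside 80 mm above the bench, axes along the incubator's; it comes out toward +y only, free after about 135 mm (2 to 3 mm of play all round).
- bar_tab (a point): Point to grip on the bar's upright tab, 52 mm above the bar's underside and 90 mm from its middle. The tab is a plate 10 mm thick (bar's y) x 22 mm wide (bar's x), standing to 70 mm above the underside; from above, the fingers go on its +y and -y faces (over 40 mm free to the nearest guide).
- tray: Open steel tray, fixed to the bench, 130 (its x) x 270 (its y) x 30 mm high, walls and floor 5 mm. Origin: centre of its underside, z up. The bar fits in it lengthwise.
- bottle: White bottle 60 mm across, 150 mm high, beside the incubator; to be left alone. Origin: centre of underside.
- jar: Amber jar 70 mm across, 100 mm high, near the incubator's rear; to be left alone. Origin: centre of underside.
- tipbox: Closed box 80 x 120 x 60 mm high, behind the incubator; to be left alone. Origin: centre of underside.
- tuberack: White rack with capped tubes, 90 x 170 x 75 mm high, at the incubator's +y end; to be left alone. Origin: centre of underside.
- smalljar: Small white jar 40 mm across, 45 mm high, in front of the incubator; to be left alone. Origin: centre of underside.
- beaker: White beaker 64 mm across, 70 mm high, beyond the tray; to be left alone. Origin: centre of underside.
- spatula: Thin steel lab spatula 160 x 16 x 6 mm lying on the robot's side of the tray; to be left alone.
Not all that is in view belongs to the job. There is more than one size of the bar; the one meant has the size given above.

How it is judged:
On the way:
1. the locking bar lies flat in the tray, let go and at rest (x of bar in the frame of tray between -0.055 and 0.055 m and y of bar in the frame of tray between -0.045 and 0.045 m and height (world z) of bar below 0.045 m and angle between bar's own y axis and vertical between 1.49 and 1.65 rad and contact force between the fingers and bar below 0.1 N and linear speed of bar below 0.03 m/s), for 0.2 s.
At the end, for the whole second after the job is handed in: The lid stands still 40 degrees open (within 5 degrees: 0.611 to 0.785 rad), held by the fingers (contact force over 0.5 N) and by nothing else; the bar lies flat in the tray, let go and at rest (all of step 1 and value of joint lid between 0.611 and 0.785 rad and velocity of joint lid between -0.03 and 0.03 rad/s and contact force between the fingers and lid above 0.5 N and contact force between bar and lid below 0.1 N); the arm keeps its last pose, push and grip.
It fails at once if the bar is dropped into the tray from more than about 50 mm (contact force between the fingers and bar below 0.05 N and horizontal distance between bar and tray below 0.12 m and height (world z) of bar above 0.06 m).
It fails at once if one of the other things is shifted by more than 30 mm or knocked over (distance of any of bottle, jar, tipbox, tuberack, smalljar, beaker, spatula from where it was at the start of the episode above 0.03 m).
It also fails if it takes over 61 s, if anything falls off the work surface, if the arm or the gripper's body presses on something with over 40 N, if the wrist force passes 120 N, or if a joint passes its speed limit or range.

### The arm

A 7-joint arm with a two-finger parallel gripper is mounted at the origin on the work surface. World frame = base frame: x ahead of the robot, y to its left, z up, the work surface at z = 0. Lengths are in m, angles in rad, forces in N, time in s.
With the tool pointing down it reaches from about 0.425 to 1.025 m from the base axis. Payload 9.4 kg.
Tool frame: the origin (TCP) lies at the very end of the fingers, on their centre line; the grasp point (between the pads) lies 19 mm behind it; z points along the fingers, y is the direction in which the jaws open and shut (so a half turn about z gives the same grasp; the last joint's range is limited). The gripper opens to 93 mm and grips with 3 to 60 N. Pads are 15 mm wide; open, the fingers measure 128 mm over their backs; the gripper's body (75 mm by 188 mm) begins 65 mm behind the grasp point.
Start: joints at [-1.2, 0.599, -0.003, 1.599, 0.002, 0.943, -0.08], TCP at [0.314, 0.654, 0.18] pointing down, gripper open.
Joint ranges: [-2.57, 2.57], [-0.35, 1.97], [-1.29, 1.29], [0.11, 2.56], [-1.05, 4.19], [0.11, 1.86], [-2.63, 2.63]. Speed limits (rad/s): [2.22, 2.22, 3.01, 3.01, 3.14, 3.14, 3.14].

### API

Orientations are given as a unit quaternion [x, y, z, w].
In Python, from plant import manip gives the robot as it stands. The module is installed in compiled form; this text tells all that it offers.
- The arm moves only by the tool drive_tool, never from a script. Its argument "targets" is one flat list of numbers, 7 for each row, row after row: the opening in per cent of the stroke, from 0 (shut) to 100 (fully open), then the shift along the world's x, y, z in m, then the turn, a rotation vector about the world's x, y, z in rad. A call has 1 to 12 rows; each row is the pose to reach, as a shift and turn from the pose commanded when the call began; what a row does not reach only later rows make up. A row lasts 1/12 s, in which the tool goes at most 41.7 mm and 7.16 degrees, less where a joint would pass 70% of its speed; a pose out of reach is approached as far as the arm can. A call with a gripper value outside its range is refused whole. The fingers move at their own pace and stop on an object; "force" is the grip in N (left out, the last holds). Time passes only in rows, so rows that repeat a pose let the fingers close. It gives the time, the measured TCP pose, the force and the opening at its end, in the units of the state.
- manip.observe(): the state, without advancing time (a new reading comes with each control period).
- manip.read_camera(name): name is "scene" or "top"; returns a dict with "color" (400x640x3 uint8, blue, green, red), "fx", "fy", "cx", "cy" (pixels), "R" (3x3) and "t" (3): a world point X has camera coordinates R X + t. Camera axes: x right, y down, z forward; pixel columns grow to the right and rows downward; lengths in m; the calibration is good to about 2 mm. A picture is of the moment at which its call begins. There is no depth.
- manip.hand_in(): hands the job in, once; it reports no verdict.
The state is a dict: "time_s": time; "q": joint angles; "qd": joint speeds; "joint_efforts": joint torques, N m; "position": TCP position; "tcp_rot": TCP orientation; "wrist_force": force on the tool from outside, world axes, zero at the start; "wrist_torque": the same for the moment, N m; "width": finger opening in m.
Only numpy, scipy, OpenCV 4.12 (cv2) and the standard library are available. Lean on these libraries where they do the work, as an engineer would, in place of code of your own. Each camera call takes 0.05 s, during which the arm holds its last target. There are 200 camera calls.

## Working session

There is one attempt and no reset: what is moved stays moved. The work goes in short steps, Python scripts to look and compute and a tool call to move; the robot and the scene stay as the last step left them, time stands still between calls to the robot, and variables do not carry over. Pictures are saved under pics/ and viewed, about 8 in all and at most 12, crops included, and the job is handed in when it is done.

Besides the shell and the picture viewer there is one more tool, called after "Request:" by a JSON object that holds its "name" and its "arguments", one argument or row to a line. drive_tool: Moves the arm, as the interface text tells. Its arguments: {"type":"object","properties":{"targets":{"type":"array","items":{"type":"number"}},"force":{"type":"number"}},"required":["targets"]}

```bash
mkdir -p pics
cat > h.py <<'E'
from plant import manip
import cv2, numpy as np
def snap(n,f):
    c=manip.read_camera(n); cv2.imwrite('pics/'+f+'.png',c['color']); np.savez('pics/'+f+'.npz',**c); return c
def load(f): return dict(np.load('pics/'+f+'.npz'))
def ray(c,u,v):
    d=c['R'].T@np.array([(u-c['cx'])/c['fx'],(v-c['cy'])/c['fy'],1]); return -c['R'].T@c['t'],d/np.linalg.norm(d)
def atz(c,u,v,z):
    o,d=ray(c,u,v); return o+d*(z-o[2])/d[2]
def tri(c1,p1,c2,p2):
    o1,d1=ray(c1,*p1);o2,d2=ray(c2,*p2)
    s=np.linalg.lstsq(np.c_[d1,-d2],o2-o1,rcond=None)[0]
    a,b=o1+s[0]*d1,o2+s[1]*d2; return (a+b)/2,np.linalg.norm(a-b)
def proj(c,X):
    p=c['R']@np.array(X)+c['t']; return p[0]/p[2]*c['fx']+c['cx'],p[1]/p[2]*c['fy']+c['cy']
E
python3 - <<'E'
from h import *
np.set_printoptions(precision=4,suppress=True)
for n in('scene','top'):
    c=snap(n,n+'0'); print(n,c['fx'],c['cx'],-c['R'].T@c['t'],c['R'].tolist())
print(manip.observe())
E
```

```text
scene 387.842571473175 321.14751666726403 [1.1133 0.7817 0.8379] [[-0.7717884907563112, 0.635786084489013, -0.010889458490909268], [0.38105188596123984, 0.4487182516359894, -0.8083634027181853], [-0.5090599038831067, -0.6280350192615621, -0.5885830687674014]]
top 487.736993166046 324.20437622040834 [0.2145 0.0036 1.3809] [[-0.02850046749513444, -0.9995531701769118, 0.009010179900771104], [-0.9798639446870605, 0.026154739048439395, -0.19794590050723765], [0.19762179347144884, -0.01447030112311129, -0.9801715345440993]]
{'time_s': 0.1, 'q': array([-1.1997,  0.6001, -0.0026,  1.6   ,  0.0018,  0.9429, -0.0798]), 'qd': array([ 0.0014, -0.0027, -0.0019, -0.0025, -0.0009,  0.0007,  0.0004]), 'joint_efforts': array([  0.0047, -76.6558,   1.502 , -25.2938,  -0.0523,   0.0137,
         0.    ]), 'position': array([0.3137, 0.6531, 0.1789]), 'tcp_rot': array([ 0.222 ,  0.975 , -0.0007, -0.0001]), 'wrist_force': array([-0.2892, -0.2286,  0.7205]), 'wrist_torque': array([-0.0647, -0.0009,  0.0274]), 'width': 0.09290567839667682}
```

View pics/scene0.png

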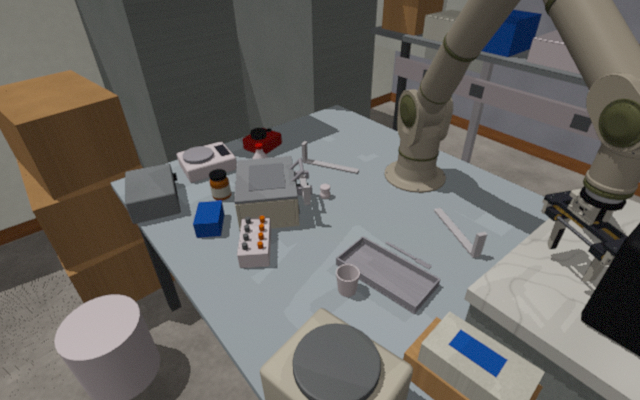

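View pics/top0.png

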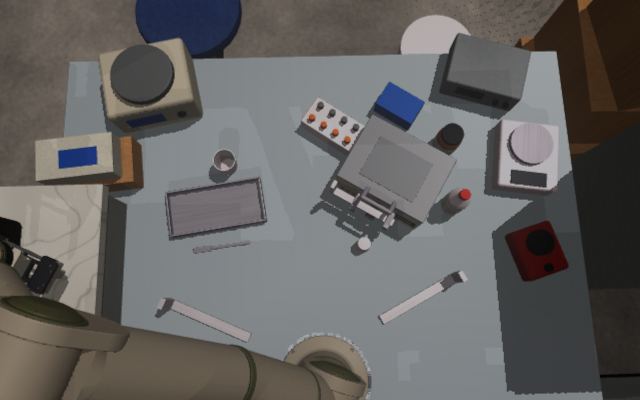

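The scene view shows the incubator at about (267,190), the rack at (255,240) and the tray at (390,270). In the top view the incubator is at (395,170), the tray at (216,208), the spatula at (222,247), the small jar at (364,244) and the bottle at (458,200). There are three bar candidates in the top view: (365,205) in the guides, (205,320) loose and (425,298) loose. Only the first sits in the guides at the incubator's front, as described. I'll confirm it in an enlarged crop.

Run:
```python
import cv2,numpy as np
a=cv2.imread('pics/top0.png')[120:260,295:485]; b=cv2.imread('pics/scene0.png')[130:280,225:345]
a=cv2.resize(a,None,fx=4,fy=4,interpolation=cv2.INTER_CUBIC); b=cv2.resize(b,None,fx=4,fy=4,interpolation=cv2.INTER_CUBIC)
cv2.imwrite('pics/ca.png',a);cv2.imwrite('pics/cb.png',b)
```

```text
(no output)
```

View pics/ca.png

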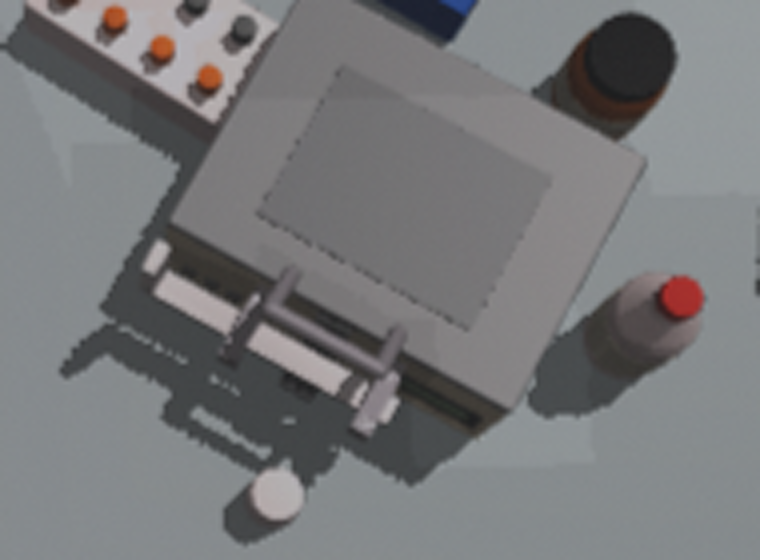

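View pics/cb.png

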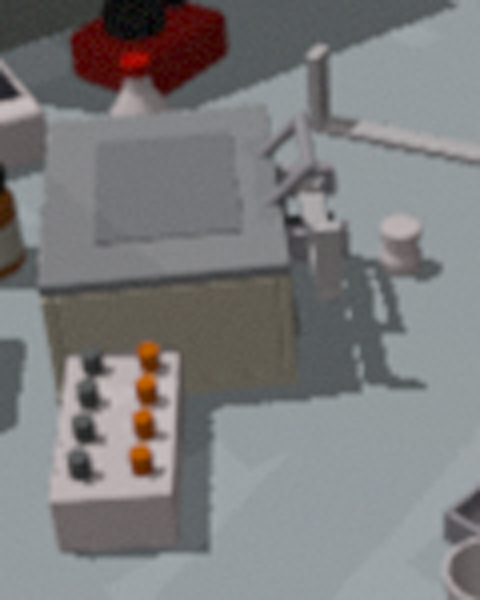

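The crops confirm it. The bar in the guides has its tab near the rack end, at top (334,183) and scene (306,190), and the hook and handle are beside it. Now I'll fit the poses.

```bash
cat > fit.py <<'E'
from h import *
from scipy.optimize import least_squares
np.set_printoptions(precision=4,suppress=True)
T,S=load('top0'),load('scene0')
ca=lambda u,v:(295+u/4,120+v/4); cb=lambda u,v:(225+u/4,130+v/4)
L={'F+':(ca(170,225),cb(292,268),(-.1,.13,.124)),'F-':(ca(510,410),cb(268,105),(-.1,-.13,.124)),'R-':(ca(645,165),cb(48,122),(.1,-.13,.124)),
'R+':(None,cb(40,285),(.1,.13,.124)),'handle':(ca(327,333),cb(308,143),(-.125,0,.156)),'tabtop':(ca(158,246),cb(325,225),(-.13,.09,.15))}
for k,(a,b,l) in L.items():
    if a: print(k,*tri(T,a,S,b))
def w(p,l): c,s=np.cos(p[2]),np.sin(p[2]); return np.array([p[0]+c*l[0]-s*l[1],p[1]+s*l[0]+c*l[1],l[2]])
def res(p): return np.concatenate([np.subtract(proj(C,w(p,l)),q) for k,(a,b,l) in L.items() for C,q in((T,a),(S,b)) if q and k!='tabtop'])
r=least_squares(res,[.65,-.2,-.4]); p=r.x; print('inc',p,'res',r.fun.reshape(-1,2).tolist())
for n,l in dict(guides=(-.13,0,.084),handle=(-.125,0,.156),tab=(-.13,.09,.132),tabtop=(-.13,.09,.15),hinge=(.1,0,.11)).items(): print(n,w(p,l),proj(T,w(p,l)),proj(S,w(p,l)))
q=[atz(T,*x,.03)[:2] for x in((166,190),(262,179),(267,214),(170,237))]; print('tray',np.array(q),np.mean(q,0),cv2.minAreaRect(np.float32(q)))
for n,a,z in(('rack',(335,127),.075),('smalljar',(364,241),.045),('bottle',(464,195),.15),('beaker',(223,157),.07),('spat1',(194,250),.006),('spat2',(250,242),.006)): print(n,atz(T,*a,z))
E
python3 fit.py
```

```text
F+ [ 0.5354 -0.0514  0.1155] 0.0033579880574521465
F- [ 0.4025 -0.2683  0.1222] 0.005608023422923695
R- [ 0.5701 -0.3742  0.1194] 0.002872846856146676
handle [ 0.4492 -0.1458  0.1557] 0.008995098696385312
tabtop [ 0.511  -0.0404  0.1524] 0.006623505927936209
inc [ 0.5543 -0.2107 -0.5488] res [[-1.732493169939744, -0.7670051556260944], [-0.2672547406262993, -1.6063191824871126], [-0.07271044586042308, 1.2103600551465092], [-0.657959909143699, -0.8347195700582972], [0.6036330190454464, -1.5083017876031874], [-0.13258325312904162, -0.7874694365073083], [-0.9850534021262547, -0.11786610517484064], [-1.230700553272527, 1.8956635369167714], [-0.8828267639440242, -0.4742273925076006]]
guides [ 0.4433 -0.1429  0.084 ] (np.float64(371.64759453706824), np.float64(211.7788834517294)) (np.float64(303.37552846005065), np.float64(182.77026395376896))
handle [ 0.4476 -0.1455  0.156 ] (np.float64(375.5192994467275), np.float64(205.14566353691677)) (np.float64(301.117173236056), np.float64(165.2757726074924))
tab [ 0.4903 -0.0661  0.132 ] (np.float64(343.4904603687717), np.float64(191.7110035710393)) (np.float64(305.6631840450631), np.float64(185.55338842019006))
tabtop [ 0.4903 -0.0661  0.15  ] (np.float64(343.8227674852545), np.float64(190.20175145387773)) (np.float64(305.4718135871864), np.float64(180.93264937921853))
hinge [ 0.6396 -0.2629  0.11  ] (np.float64(413.0153630978741), np.float64(138.30560365879637)) (np.float64(236.1306362389708), np.float64(182.22774424760303))
tray [[0.5311 0.4304]
 [0.556  0.159 ]
 [0.4544 0.1453]
 [0.3969 0.4146]] [0.4846 0.2873] ((0.4800258278846741, 0.2863388955593109), (0.13514193892478943, 0.2741765081882477), 6.721253871917725)
rack [ 0.6902 -0.0522  0.075 ]
smalljar [ 0.3692 -0.1224  0.045 ]
bottle [ 0.4693 -0.3767  0.15  ]
beaker [0.6119 0.2627 0.07  ]
spat1 [0.3615 0.3534 0.006 ]
spat2 [0.3797 0.1962 0.006 ]
```

Run:
```python
import cv2,numpy as np
a=cv2.imread('pics/top0.png')[170:230,325:405]; b=cv2.imread('pics/scene0.png')[150:210,275:335]
r=lambda i:cv2.resize(i,None,fx=5,fy=5,interpolation=cv2.INTER_CUBIC)
cv2.imwrite('pics/cc.png',np.hstack([r(a),r(b)]))
```

```text
(no output)
```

View pics/cc.png

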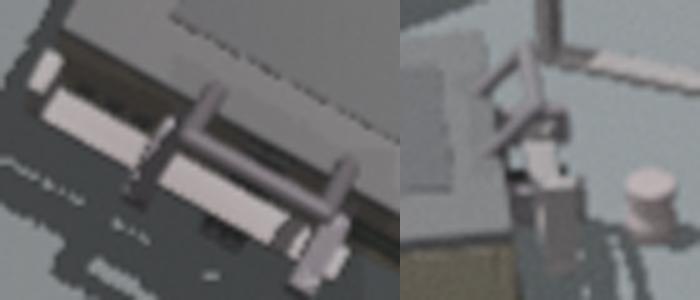

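```bash
cat > fit2.py <<'E'
from fit import *
print('-----')
t=lambda u,v:(325+u/5,170+v/5); s=lambda u,v:(275+(u-400)/5,150+v/5)
X,e=tri(T,t(45,69),S,s(560,181)); print('tabtop',X,e)
L['handle']=(t(257,170),s(536,80),(-.125,0,.156))
p=least_squares(res,p).x; print(p)
c,sn=np.cos(p[2]),np.sin(p[2]); R2=np.array([[c,-sn],[sn,c]])
loc=lambda X:R2.T@(X[:2]-p[:2])
H,e=tri(T,t(257,170),S,s(536,80))
print('handle',H,e,loc(H),'tab',loc(X),loc(atz(T,*t(45,69),.15)),loc(atz(S,*s(560,181),.15)))
for nm,q,z in (('barR end',t(342,265),.088),('bar near front edge L',t(45,112),.088),('rodL',t(190,130),.156),('rodR',t(325,210),.156)): print(nm,loc(atz(T,*q,z)))
E
python3 fit2.py | sed 1,/-----/d
```

```text
tabtop [ 0.5065 -0.04    0.1504] 0.0036125671622939852
[ 0.554  -0.2105 -0.5486]
handle [ 0.4479 -0.1454  0.1543] 0.007805962366436212 [-0.1244  0.0003] tab [-0.1294  0.1207] [-0.1275  0.1204] [-0.1311  0.121 ]
barR end [-0.1282 -0.0653]
bar near front edge L [-0.1346  0.1144]
rodL [-0.1197  0.0394]
rodR [-0.1218 -0.0406]
```

Request:
{"name": "drive_tool", "arguments": {
  "targets": [50, 0, 0, 0.07, 0, 0, 0, 50, 0, 0, 0.07, 0, 0, 0, 50, 0.19, -0.69, 0.07, 0, 0, -0.1, 50, 0.19, -0.69, 0.07, 0, 0, -0.1, 50, 0.19, -0.69, 0.07, 0, 0, -0.1, 50, 0.19, -0.69, 0.07, 0, 0, -0.1, 50, 0.19, -0.69, 0.07, 0, 0, -0.1, 50, 0.19, -0.69, 0.07, 0, 0, -0.1, 50, 0.19, -0.69, 0.07, 0, 0, -0.1, 50, 0.19, -0.69, 0.07, 0, 0, -0.1, 50, 0.19, -0.69, 0.07, 0, 0, -0.1, 50, 0.19, -0.69, 0.07, 0, 0, -0.1],
  "force": 40
}}

```text
time_s: 1.1
position: [0.4245, 0.2497, 0.2497]
tcp_rot: [0.27, 0.963, -0.0, -0.0]
wrist_force: [0.8, 1.1, -0.0]
width: 0.0467
```

Run:
```python
from h import *
np.set_printoptions(precision=4,suppress=True)
T,S=load('top0'),load('scene0')
q=np.float32([atz(S,*x,.03)[:2] for x in((337,264),(364,241),(438,280),(412,305))]); print(q,cv2.minAreaRect(q))
a,b=cv2.imread('pics/top0.png')[165:260,155:275],cv2.imread('pics/scene0.png')[225:320,325:445]
cv2.imwrite('pics/tray.png',np.hstack([cv2.resize(i,None,fx=3.3,fy=3.3,interpolation=cv2.INTER_CUBIC) for i in(a,b)]))
```

```text
[[0.579  0.1911]
 [0.4503 0.171 ]
 [0.4072 0.4153]
 [0.5281 0.4249]] ((0.4930659532546997, 0.3032379746437073), (0.13020546734333038, 0.2506940960884094), 10.017651557922363)
```

View pics/tray.png

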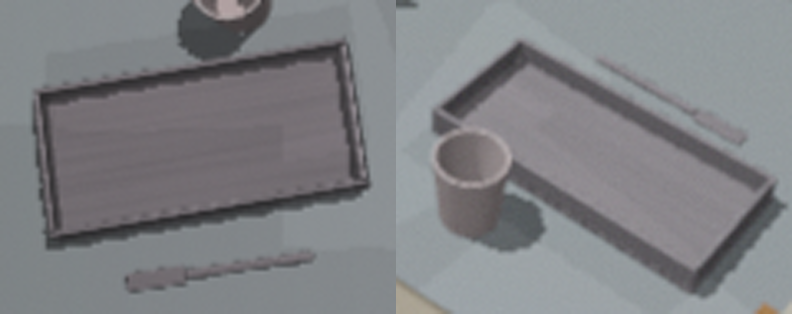

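The tray is clear in both views, with rim corners at crop (35,92), (347,42), (368,183) and (48,238) in the top view.

Request:
{"name": "drive_tool", "arguments": {
  "targets": [50, 0.0815, -0.29, 0, 0, 0, 0, 50, 0.0815, -0.29, 0, 0, 0, 0, 50, 0.0815, -0.29, 0, 0, 0, 0, 50, 0.0815, -0.29, 0, 0, 0, 0, 50, 0.0815, -0.29, 0, 0, 0, 0, 50, 0.0815, -0.29, 0, 0, 0, 0, 50, 0.0815, -0.29, 0, 0, 0, 0, 50, 0.0815, -0.29, 0, 0, 0, 0, 50, 0.0815, -0.29, 0, 0, 0, 0, 50, 0.0815, -0.29, -0.04, 0, 0, 0, 50, 0.0815, -0.29, -0.06, 0, 0, 0, 50, 0.0815, -0.29, -0.06, 0, 0, 0]
}}

```text
time_s: 2.1
position: [0.5033, -0.0365, 0.1863]
tcp_rot: [0.27, 0.963, -0.001, -0.003]
wrist_force: [0.4, 0.3, -0.1]
width: 0.0465
```

Run:
```python
from h import *
np.set_printoptions(precision=4,suppress=True)
T,S=load('top0'),load('scene0')
q=np.float32([atz(T,155+u/3.3,165+v/3.3,.03)[:2] for u,v in((35,92),(347,42),(368,183),(48,238))]); print(q,cv2.minAreaRect(q))
q=np.float32([atz(S,325+(u-396)/3.3,225+v/3.3,.03)[:2] for u,v in((435,112),(521,42),(775,180),(697,285))]); print(q,cv2.minAreaRect(q))
o=manip.observe(); print(o['position'],o['tcp_rot'],o['wrist_force'])
snap('top','top1'); snap('scene','scene1')
a,b=cv2.imread('pics/top1.png')[160:240,310:410],cv2.imread('pics/scene1.png')[130:210,265:345]
cv2.imwrite('pics/n1.png',np.hstack([cv2.resize(i,None,fx=4.4,fy=4.4,interpolation=cv2.INTER_CUBIC) for i in(a,b)]))
```

```text
[[0.5228 0.4312]
 [0.5599 0.1642]
 [0.4361 0.1467]
 [0.3966 0.4158]] ((0.4785159230232239, 0.2900613844394684), (0.12710623443126678, 0.271971195936203), 8.038959503173828)
[[0.5658 0.1754]
 [0.4423 0.1579]
 [0.4019 0.4176]
 [0.5355 0.4447]] ((0.4870963394641876, 0.30106595158576965), (0.13604097068309784, 0.2709294259548187), 8.050396919250488)
[ 0.5033 -0.0365  0.1863] [ 0.2696  0.963  -0.0008 -0.0032] [ 0.3808  0.3135 -0.0939]
```

View pics/n1.png

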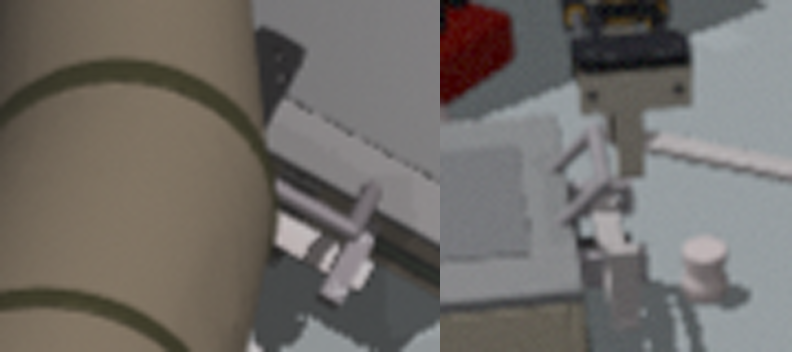

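The scene crop shows the gripper above the tab: finger tip at crop (628,178), tab top at (618,255). I'll descend and let the arm settle.

Request:
{"name": "drive_tool", "arguments": {
  "targets": [50, 0, 0, -0.02, 0, 0, 0, 50, 0, 0, -0.025, 0, 0, 0, 50, 0, 0, -0.025, 0, 0, 0]
}}

```text
time_s: 2.45
position: [0.5059, -0.0375, 0.1649]
tcp_rot: [0.27, 0.963, -0.0, -0.0]
wrist_force: [0.7, -0.3, -0.3]
width: 0.0468
```

Run:
```python
from h import *
o=manip.observe(); print(o['position'],o['tcp_rot'])
c=snap('scene','scene2')
p=o['position']; y=np.array([.5215,.853,0])
for w in (0,.0233,.041): print(w,proj(c,p+w*y))
print('tabtop',proj(c,[.506,-.04,.15]))
b=cv2.imread('pics/scene2.png')[150:210,275:335]
cv2.imwrite('pics/n2.png',cv2.resize(b,None,fx=9,fy=9,interpolation=cv2.INTER_CUBIC))
```

```text
[ 0.50586875 -0.03752275  0.16490803] [ 2.70055239e-01  9.62844774e-01 -5.01801449e-06 -3.31376201e-04]
0 (np.float64(306.9344225999622), np.float64(182.52679502029486))
0.0233 (np.float64(307.76559247415986), np.float64(186.62959353640395))
0.041 (np.float64(308.41447010837504), np.float64(189.83256597012488))
tabtop (np.float64(306.5756634842032), np.float64(186.13778530091668))
```

View pics/n2.png

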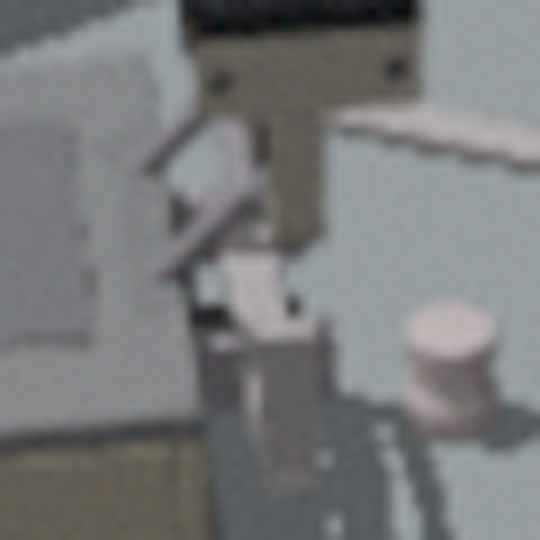

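Run:
```python
from h import *
c=load('scene0'); p=np.array([.3137,.6531,.1789]); y=np.array([.433,.901,0])
for w in (-.064,-.0465,0,.0465,.064): print(w,proj(c,p+w*y))
t=load('top0')
for w in (-.064,-.0465,0,.0465,.064): print(w,proj(t,p+w*y))
a,b=cv2.imread('pics/scene0.png')[170:310,530:640],cv2.imread('pics/top0.png')[200:340,0:110]
cv2.imwrite('pics/n3.png',np.hstack([cv2.resize(i,None,fx=3.6,fy=3.6,interpolation=cv2.INTER_CUBIC) for i in(a,b)]))
```

```text
-0.064 (np.float64(541.9926944248311), np.float64(256.1047309482359))
-0.0465 (np.float64(547.0996101174688), np.float64(261.18638169797777))
0 (np.float64(561.4492367437344), np.float64(275.46501782447643))
0.0465 (np.float64(577.0493767775891), np.float64(290.9879808162881))
0.064 (np.float64(583.2783610667395), np.float64(297.1861490626769))
-0.064 (np.float64(75.15879765592175), np.float64(276.7346534849896))
-0.0465 (np.float64(68.8497196511064), np.float64(273.76737365789165))
0 (np.float64(52.151083677499344), np.float64(265.9136863795418))
0.0465 (np.float64(35.546966462357716), np.float64(258.1044530776782))
0.064 (np.float64(29.32242005112414), np.float64(255.17693007276517))
```

View pics/n3.png

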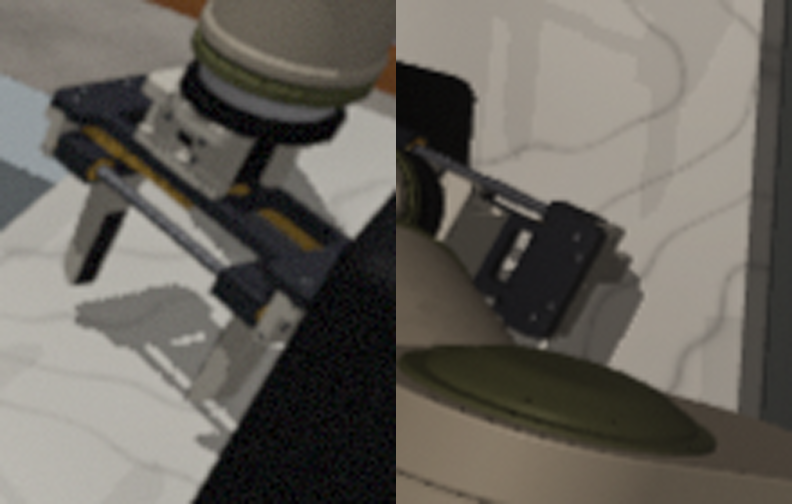

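Run:
```python
from h import *
from scipy.optimize import least_squares
np.set_printoptions(precision=3,suppress=True)
c=load('scene0'); t=load('top0'); p=np.array([.3137,.6531,.1789]); y=np.array([.433,.901,0])
for dz in(0,.03,.045): print(dz,'far inner',proj(c,p-.0465*y+[0,0,dz]),'near inner',proj(c,p+.0465*y+[0,0,dz]),'body end top',proj(t,p-.094*y+[0,0,.084+dz]),'finger back top', proj(t,p-.064*y+[0,0,.06+dz]))
print('base',proj(t,[0,0,0]),proj(c,[0,0,0]), proj(c,[0,0,.1]))
```

```text
0 far inner (np.float64(547.0996101174688), np.float64(261.18638169797777)) near inner (np.float64(577.0493767775891), np.float64(290.9879808162881)) body end top (np.float64(68.49983090940952), np.float64(280.50072322716426)) finger back top (np.float64(62.37305570738573), np.float64(275.53578667941264))
0.03 far inner (np.float64(551.4179515135168), np.float64(251.8796125783357)) near inner (np.float64(582.3959254648955), np.float64(281.49333587759213)) body end top (np.float64(61.59463259056241), np.float64(279.97392938434234)) finger back top (np.float64(55.46539779409869), np.float64(274.8880838077408))
0.045 far inner (np.float64(553.6416879148971), np.float64(247.08707781266565)) near inner (np.float64(585.1563321837174), np.float64(276.5912797635559)) body end top (np.float64(57.99769978707786), np.float64(279.6995213273358)) finger back top (np.float64(51.870617084249716), np.float64(274.5510159016535))
base (np.float64(323.19470641467194), np.float64(381.0106014746573)) (np.float64(414.0239010984179), np.float64(175.60246969753643)) (np.float64(417.4048202653645), np.float64(153.62533069470652))
```

The visible fingertips look about 35–40 mm higher than the reported TCP. I'll descend to the planned height and close. The closed width will show which is right, and missing the tab does no harm.

Request:
{"name": "drive_tool", "arguments": {
  "targets": [50, 0, -0.001, -0.02, 0, 0, 0, 50, 0, -0.002, -0.045, 0, 0, 0, 50, 0, -0.002, -0.05, 0, 0, 0, 50, 0, -0.002, -0.05, 0, 0, 0, 50, 0, -0.002, -0.05, 0, 0, 0]
}}

```text
time_s: 2.92
position: [0.5065, -0.0402, 0.1157]
tcp_rot: [0.271, 0.963, 0.0, 0.0]
wrist_force: [-0.6, -0.3, 0.8]
width: 0.0462
```

Request:
{"name": "drive_tool", "arguments": {
  "targets": [0, 0, 0, 0, 0, 0, 0, 0, 0, 0, 0, 0, 0, 0, 0, 0, 0, 0, 0, 0, 0, 0, 0, 0, 0, 0, 0, 0, 0, 0, 0, 0, 0, 0, 0],
  "force": 15
}}

```text
time_s: 3.33
position: [0.5062, -0.0402, 0.1151]
tcp_rot: [0.27, 0.963, 0.0, 0.0]
wrist_force: [0.6, 0.3, 0.1]
width: 0.0178
```

Run:
```python
from h import *
o=manip.observe(); print(o['position'],o['width'],o['wrist_force'])
snap('scene','scene3')
b=cv2.imread('pics/scene3.png')[150:210,275:335]
cv2.imwrite('pics/n4.png',cv2.resize(b,None,fx=9,fy=9,interpolation=cv2.INTER_CUBIC))
```

```text
[ 0.50619978 -0.04015525  0.11510407] 0.01780254202878576 [0.5891566  0.2500481  0.08798374]
```

View pics/n4.png

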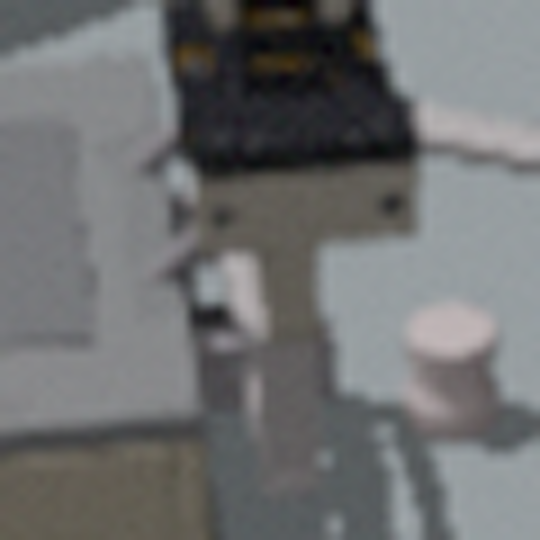

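Request:
{"name": "drive_tool", "arguments": {
  "targets": [0, 0, 0, 0, 0, 0, 0, 0, 0, 0, 0, 0, 0, 0, 0, 0, 0, 0, 0, 0, 0],
  "force": 15
}}

```text
time_s: 3.63
position: [0.506, -0.0402, 0.1147]
tcp_rot: [0.271, 0.963, -0.0, -0.0]
wrist_force: [1.1, 0.6, -0.9]
width: 0.0005
```

The gripper closed on nothing, so the real tips are above the tab top. The images put them about 45–48 mm above the reported TCP. A light touch on the tab top (z 0.150) will calibrate this.

Request:
{"name": "drive_tool", "arguments": {
  "targets": [0, 0, 0, -0.003, 0, 0, 0, 0, 0, 0, -0.006, 0, 0, 0, 0, 0, 0, -0.006, 0, 0, 0]
}}

```text
time_s: 3.88
position: [0.5066, -0.0399, 0.1085]
tcp_rot: [0.27, 0.963, 0.0, 0.0]
wrist_force: [1.3, 1.0, 3.8]
width: 0.0004
```

Request:
{"name": "drive_tool", "arguments": {
  "targets": [0, 0, 0, -0.002, 0, 0, 0, 0, 0, 0, -0.004, 0, 0, 0, 0, 0, 0, -0.004, 0, 0, 0]
}}

```text
time_s: 4.13
position: [0.5084, -0.0405, 0.1074]
tcp_rot: [0.271, 0.963, 0.001, 0.002]
wrist_force: [-4.8, 1.3, 39.8]
width: 0.0004
```

Contact came at a reported z of about 0.109, so the true tip is the reported z plus about 0.041. For a true tip of 0.113 I command a reported 0.072.

Request:
{"name": "drive_tool", "arguments": {
  "targets": [50, 0, 0, 0.03, 0, 0, 0, 50, 0, 0, 0.03, 0, 0, 0, 50, 0, 0, 0.03, 0, 0, 0, 50, 0, 0, 0.03, 0, 0, 0, 50, 0, 0, 0.03, 0, 0, 0],
  "force": 40
}}

```text
time_s: 4.55
position: [0.5054, -0.0402, 0.134]
tcp_rot: [0.27, 0.963, -0.0, -0.001]
wrist_force: [0.0, 0.2, -0.3]
width: 0.0292
```

Request:
{"name": "drive_tool", "arguments": {
  "targets": [50, 0, 0, 0, 0, 0, 0, 50, 0, 0, 0, 0, 0, 0, 50, 0, 0, 0, 0, 0, 0, 50, 0, 0, -0.02, 0, 0, 0, 50, 0, 0, -0.04, 0, 0, 0, 50, 0, 0, -0.055, 0, 0, 0, 50, 0, 0, -0.062, 0, 0, 0, 50, 0, 0, -0.062, 0, 0, 0]
}}

```text
time_s: 5.22
position: [0.5051, -0.0402, 0.0713]
tcp_rot: [0.27, 0.963, -0.0, -0.001]
wrist_force: [-0.1, -0.9, -0.4]
width: 0.0464
```

Request:
{"name": "drive_tool", "arguments": {
  "targets": [0, 0, 0, 0, 0, 0, 0, 0, 0, 0, 0, 0, 0, 0, 0, 0, 0, 0, 0, 0, 0, 0, 0, 0, 0, 0, 0, 0, 0, 0, 0, 0, 0, 0, 0, 0, 0, 0, 0, 0, 0, 0, 0, 0, 0, 0, 0, 0, 0],
  "force": 40
}}

```text
time_s: 5.8
position: [0.5063, -0.0402, 0.0731]
tcp_rot: [0.27, 0.963, 0.0, 0.0]
wrist_force: [0.4, 0.2, 3.0]
width: 0.0095
```

The tab is gripped at 9.5 mm. Now the pull along the incubator's +y.

Request:
{"name": "drive_tool", "arguments": {
  "targets": [0, 0.0052, 0.0085, 0, 0, 0, 0, 0, 0.0104, 0.0171, 0, 0, 0, 0, 0, 0.0209, 0.0341, 0, 0, 0, 0, 0, 0.0313, 0.0512, 0, 0, 0, 0, 0, 0.0313, 0.0512, 0, 0, 0, 0]
}}

```text
time_s: 6.22
position: [0.54, 0.0156, 0.0728]
tcp_rot: [0.268, 0.963, 0.001, 0.001]
wrist_force: [3.2, 5.5, 8.4]
width: 0.0099
```

Request:
{"name": "drive_tool", "arguments": {
  "targets": [0, 0.0104, 0.0171, 0, 0, 0, 0, 0, 0.0209, 0.0341, 0, 0, 0, 0, 0, 0.0313, 0.0512, 0, 0, 0, 0, 0, 0.0443, 0.0725, 0, 0, 0, 0, 0, 0.0443, 0.0725, 0, 0, 0, 0]
}}

```text
time_s: 6.63
position: [0.5841, 0.0893, 0.0724]
tcp_rot: [0.268, 0.963, 0.002, 0.001]
wrist_force: [1.6, 0.6, -0.2]
width: 0.0099
```

Run:
```python
from h import *
o=manip.observe(); print(o['position'],o['width'],o['wrist_force'])
snap('scene','scene4')
b=cv2.imread('pics/scene4.png')[120:270,240:400]
cv2.imwrite('pics/n5.png',cv2.resize(b,None,fx=4,fy=4,interpolation=cv2.INTER_CUBIC))
```

```text
[0.58410921 0.08927981 0.07240247] 0.009949342291988815 [ 1.56844587  0.64353258 -0.19932366]
```

View pics/n5.png

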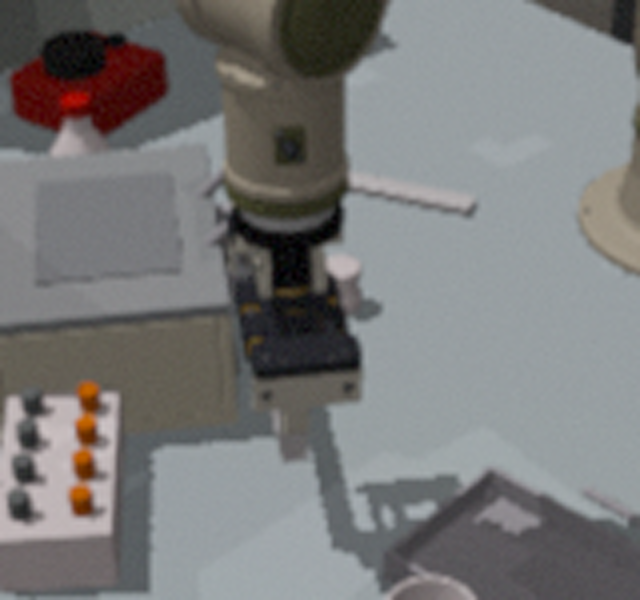

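The bar is out: the fingers are at crop (293,445), clear of the guides, and the wrist force is near zero. I'll lift, then carry and turn it.

Request:
{"name": "drive_tool", "arguments": {
  "targets": [0, 0, 0, 0.02, 0, 0, 0, 0, -0.002, 0.01, 0.05, 0, 0, 0, 0, -0.0127, 0.0328, 0.05, 0, 0, 0.076, 0, -0.0253, 0.0656, 0.05, 0, 0, 0.151, 0, -0.038, 0.0983, 0.05, 0, 0, 0.227, 0, -0.0507, 0.1311, 0.05, 0, 0, 0.302, 0, -0.0633, 0.1639, 0.05, 0, 0, 0.378, 0, -0.076, 0.1967, 0.05, 0, 0, 0.453, 0, -0.0887, 0.2294, 0.05, 0, 0, 0.529, 0, -0.1013, 0.2622, 0.05, 0, 0, 0.604, 0, -0.114, 0.295, 0.05, 0, 0, 0.68, 0, -0.114, 0.295, 0.05, 0, 0, 0.68]
}}

```text
time_s: 7.68
position: [0.4636, 0.3858, 0.1224]
tcp_rot: [-0.072, 0.997, 0.002, -0.001]
wrist_force: [-0.6, 0.7, -0.9]
width: 0.0098
```

Request:
{"name": "drive_tool", "arguments": {
  "targets": [0, 0, 0, 0, 0, 0, 0, 0, 0, 0, 0, 0, 0, 0]
}}

```text
time_s: 7.85
position: [0.4675, 0.3773, 0.1224]
tcp_rot: [-0.066, 0.998, -0.001, -0.0]
wrist_force: [-0.2, -0.1, -1.0]
width: 0.0098
```

Run:
```python
from h import *
o=manip.observe(); print(o['position'],o['tcp_rot'],o['width'],o['wrist_force'])
snap('scene','scene5');snap('top','top5')
a,b=cv2.imread('pics/top5.png')[130:270,140:290],cv2.imread('pics/scene5.png')[190:330,310:460]
cv2.imwrite('pics/n6.png',np.hstack([cv2.resize(i,None,fx=2.66,fy=2.66,interpolation=cv2.INTER_CUBIC) for i in(a,b)]))
```

```text
[0.46752752 0.37729    0.12236249] [-6.56066905e-02  9.97845360e-01 -5.88170731e-04 -2.32476952e-04] 0.009818677590771848 [-0.23093887 -0.12321501 -1.03894771]
```

Request:
{"name": "drive_tool", "arguments": {
  "targets": [0, 0.002, 0.004, -0.025, 0, 0, 0, 0, 0.002, 0.004, -0.05, 0, 0, 0, 0, 0.002, 0.004, -0.075, 0, 0, 0, 0, 0.002, 0.004, -0.095, 0, 0, 0, 0, 0.002, 0.004, -0.11, 0, 0, 0, 0, 0.002, 0.004, -0.116, 0, 0, 0, 0, 0.002, 0.004, -0.116, 0, 0, 0, 0, 0.002, 0.004, -0.116, 0, 0, 0]
}}

```text
time_s: 8.62
position: [0.4703, 0.3818, 0.0071]
tcp_rot: [-0.065, 0.998, -0.0, 0.0]
wrist_force: [-1.2, 0.0, 0.1]
width: 0.0099
```

Request:
{"name": "drive_tool", "arguments": {
  "targets": [0, 0, 0, -0.004, 0, 0, 0, 0, 0, 0, -0.006, 0, 0, 0, 0, 0, 0, -0.006, 0, 0, 0]
}}

```text
time_s: 8.87
position: [0.4699, 0.3826, 0.0011]
tcp_rot: [-0.066, 0.998, 0.0, 0.0]
wrist_force: [-0.0, 0.1, -1.2]
width: 0.0098
```

Request:
{"name": "drive_tool", "arguments": {
  "targets": [0, 0, 0, -0.002, 0, 0, 0, 0, 0, 0, -0.004, 0, 0, 0, 0, 0, 0, -0.004, 0, 0, 0]
}}

```text
time_s: 9.12
position: [0.47, 0.3828, -0.0019]
tcp_rot: [-0.066, 0.998, 0.0, 0.0]
wrist_force: [-3.3, -1.1, 14.4]
width: 0.0097
```

The bar is on the tray floor, with 14 N upward on the wrist. I'll ease off 1 mm, open and retreat.

Request:
{"name": "drive_tool", "arguments": {
  "targets": [0, 0, 0, 0.001, 0, 0, 0, 50, 0, 0, 0.001, 0, 0, 0, 50, 0, 0, 0.001, 0, 0, 0, 50, 0, 0, 0.001, 0, 0, 0, 50, 0, 0, 0.001, 0, 0, 0, 50, 0, 0, 0.001, 0, 0, 0, 50, 0, 0, 0.03, 0, 0, 0, 50, 0, 0, 0.07, 0, 0, 0, 50, 0, 0, 0.11, 0, 0, 0, 50, 0, 0, 0.15, 0, 0, 0, 50, 0, 0, 0.18, 0, 0, 0, 50, 0, 0, 0.18, 0, 0, 0]
}}

```text
time_s: 10.12
position: [0.4722, 0.3845, 0.183]
tcp_rot: [-0.066, 0.998, 0.003, 0.004]
wrist_force: [2.2, -0.4, -0.1]
width: 0.0467
```

Run:
```python
from h import *
o=manip.observe(); print(o['position'],o['tcp_rot'],o['width'],o['wrist_force'])
snap('scene','scene6');snap('top','top6')
b=cv2.imread('pics/scene6.png')[190:330,310:460]
g=cv2.absdiff(b,cv2.imread('pics/scene0.png')[190:330,310:460]).max(2)>40
ys,xs=np.nonzero(g); print(xs.min()+310,xs.max()+310,ys.min()+190,ys.max()+190)
cv2.imwrite('pics/n7.png',cv2.resize(b,None,fx=4,fy=4,interpolation=cv2.INTER_CUBIC))
```

```text
[0.47220144 0.38446481 0.18304636] [-0.06579246  0.99782218  0.00302598  0.00361798] 0.04668640399419072 [ 2.20586618 -0.39984256 -0.1225028 ]
311 459 190 306
```

Request:
{"name": "drive_tool", "arguments": {
  "targets": [50, -0.002, -0.035, 0, 0, 0, -0.11, 50, -0.004, -0.07, 0, 0, 0, -0.22, 50, -0.006, -0.105, 0, 0, 0, -0.33, 50, -0.007, -0.14, 0, 0, 0, -0.44, 50, -0.008, -0.175, 0, 0, 0, -0.55, 50, -0.01, -0.21, 0, 0, 0, -0.66, 50, -0.011, -0.245, 0, 0, 0, -0.77, 50, -0.012, -0.28, 0, 0, 0, -0.88, 50, -0.014, -0.315, 0, 0, 0, -0.99, 50, -0.016, -0.35, 0, 0, 0, -1.1, 50, -0.018, -0.385, 0, 0, 0, -1.21, 50, -0.02, -0.42, 0, 0, 0, -1.32]
}}

```text
time_s: 11.22
position: [0.4482, -0.0391, 0.1754]
tcp_rot: [0.562, 0.827, -0.001, -0.001]
wrist_force: [1.2, 0.5, 0.5]
width: 0.0465
```

Run:
```python
from h import *
from scipy.spatial.transform import Rotation as Ro
o=manip.observe(); R=Ro.from_quat(o['tcp_rot']).as_matrix(); print(o['position'],np.degrees(np.arctan2(R[1,1],R[0,1])),o['q'])
```

```text
[ 0.44815737 -0.03912711  0.17544366] 21.64719676632324 [-0.40831977  0.30238268  0.47635817  2.23003023 -0.22417677  0.65586844
  0.60630524]
```

Request:
{"name": "drive_tool", "arguments": {
  "targets": [50, 0, -0.02, 0, 0, 0, -0.1, 50, 0, -0.04, 0, 0, 0, -0.2, 50, 0, -0.06, 0, 0, 0, -0.3, 50, 0, -0.08, 0, 0, 0, -0.42, 50, 0, -0.1, 0, 0, 0, -0.54, 50, 0, -0.1065, 0, 0, 0, -0.66, 50, 0, -0.1065, 0, 0, 0, -0.78, 50, 0, -0.1065, 0, 0, 0, -0.9, 50, 0, -0.1065, 0, 0, 0, -0.926, 50, 0, -0.1065, 0, 0, 0, -0.926, 50, 0, -0.1065, 0, 0, 0, -0.926]
}}

```text
time_s: 12.13
position: [0.4491, -0.1437, 0.176]
tcp_rot: [0.87, 0.493, -0.001, -0.0]
wrist_force: [0.2, -0.6, -0.0]
width: 0.0466
```

Run:
```python
from h import *
from scipy.spatial.transform import Rotation as Ro
o=manip.observe(); R=Ro.from_quat(o['tcp_rot']).as_matrix(); print(o['position'],np.degrees(np.arctan2(R[1,1],R[0,1])),o['q'])
S=snap('scene','scene7');T=snap('top','top7')
p=o['position']+[0,0,.041]; print('tip proj scene',proj(S,p),'front',proj(S,p-.0233*R[:,1]),'rear',proj(S,p+.0233*R[:,1]))
rs=lambda i:cv2.resize(i,(396,297),interpolation=cv2.INTER_CUBIC)
t,s=cv2.imread('pics/top7.png'),cv2.imread('pics/scene7.png')
cv2.imwrite('pics/n8.png',np.vstack([np.hstack([rs(t[165:255,155:275]),rs(s[225:315,325:445])]),np.hstack([rs(t[160:235,320:420]),rs(s[130:205,260:360])])]))
```

```text
[ 0.44913285 -0.14370847  0.17597864] -30.882717458840794 [-0.35975232  0.37621369  0.74568383  2.19652273 -0.39398412  0.70319939
  0.11838146]
tip proj scene (np.float64(300.3197504008726), np.float64(149.79321031059754)) front (np.float64(307.3026998237495), np.float64(149.2105953689018)) rear (np.float64(293.3079230694993), np.float64(150.37823464980661))
```

View pics/n8.png

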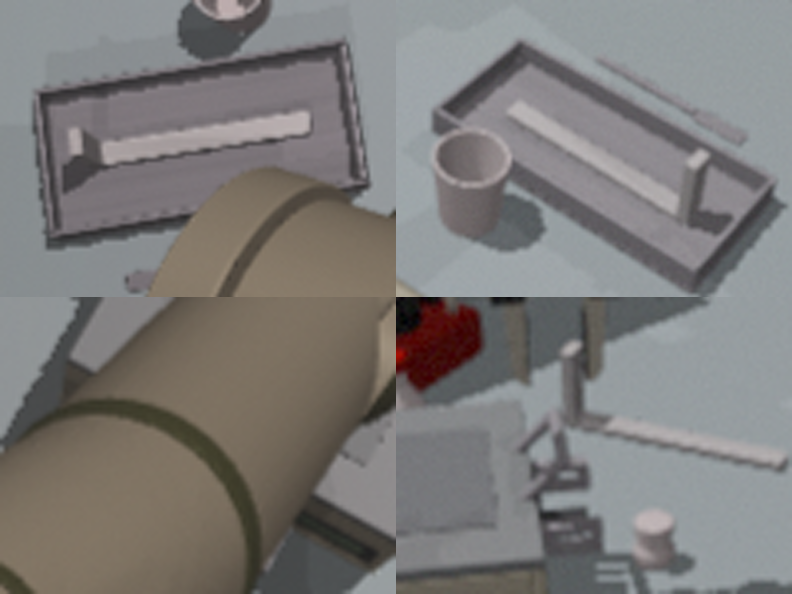

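The last view confirms the bar lying flat and centred in the tray. The finger tips at crop (520,382) and (595,378) straddle the handle rod at (558,440). I'll descend and pinch.

Request:
{"name": "drive_tool", "arguments": {
  "targets": [50, -0.001, -0.002, -0.02, 0, 0, -0.01, 50, -0.001, -0.002, -0.04, 0, 0, -0.01, 50, -0.001, -0.002, -0.06, 0, 0, -0.01, 50, -0.001, -0.002, -0.072, 0, 0, -0.01, 50, -0.001, -0.002, -0.078, 0, 0, -0.01, 50, -0.001, -0.002, -0.078, 0, 0, -0.01]
}}

```text
time_s: 12.73
position: [0.448, -0.146, 0.0978]
tcp_rot: [0.873, 0.488, -0.001, -0.001]
wrist_force: [-0.4, 0.5, -0.3]
width: 0.0468
```

Request:
{"name": "drive_tool", "arguments": {
  "targets": [0, 0, 0, 0, 0, 0, 0, 0, 0, 0, 0, 0, 0, 0, 0, 0, 0, 0, 0, 0, 0, 0, 0, 0, 0, 0, 0, 0, 0, 0, 0, 0, 0, 0, 0, 0, 0, 0, 0, 0, 0, 0, 0, 0, 0, 0, 0, 0, 0],
  "force": 25
}}

```text
time_s: 13.32
position: [0.4493, -0.1462, 0.099]
tcp_rot: [0.873, 0.487, 0.0, 0.0]
wrist_force: [1.5, -0.3, 2.3]
width: 0.0116
```

Request:
{"name": "drive_tool", "arguments": {
  "targets": [0, 0.002, -0.0012, 0.0095, 0, 0, 0, 0, 0.0042, -0.0026, 0.0194, 0, 0, 0, 0, 0.0068, -0.0042, 0.029, 0, 0, 0, 0, 0.0097, -0.0059, 0.0384, 0, 0, 0, 0, 0.0131, -0.008, 0.0476, 0, 0, 0, 0, 0.0167, -0.0102, 0.0566, 0, 0, 0, 0, 0.0207, -0.0127, 0.0655, 0, 0, 0, 0, 0.025, -0.0153, 0.0742, 0, 0, 0, 0, 0.025, -0.0153, 0.0742, 0, 0, 0, 0, 0.025, -0.0153, 0.0742, 0, 0, 0]
}}

```text
time_s: 14.15
position: [0.473, -0.1607, 0.1729]
tcp_rot: [0.873, 0.487, -0.0, -0.001]
wrist_force: [-2.3, 3.6, -0.6]
width: 0.011
```

Request:
{"name": "drive_tool", "arguments": {
  "targets": [0, 0.0047, -0.0028, 0.0084, 0, 0, 0, 0, 0.0095, -0.0058, 0.0166, 0, 0, 0, 0, 0.0148, -0.009, 0.0245, 0, 0, 0, 0, 0.0203, -0.0124, 0.0321, 0, 0, 0, 0, 0.0262, -0.016, 0.0396, 0, 0, 0, 0, 0.0322, -0.0197, 0.0466, 0, 0, 0, 0, 0.0386, -0.0236, 0.0532, 0, 0, 0, 0, 0.0451, -0.0276, 0.0596, 0, 0, 0, 0, 0.0451, -0.0276, 0.0596, 0, 0, 0, 0, 0.0451, -0.0276, 0.0596, 0, 0, 0, 0, 0.0451, -0.0276, 0.0596, 0, 0, 0]
}}

```text
time_s: 15.07
position: [0.5166, -0.1874, 0.2335]
tcp_rot: [0.873, 0.487, -0.001, -0.003]
wrist_force: [-12.9, 10.8, 17.7]
width: 0.0114
```

```bash
cat > lid.py <<'E'
from h import *
import sys
np.set_printoptions(precision=4,suppress=True)
o=manip.observe(); print(o['position'],o['tcp_rot'],o['width'],o['wrist_force'],o['qd'])
S=snap('scene','scene8')
# fit lid angle: strongest edge along predicted lid +y end edges/outline in scene
p=(.554,-.2105,-.5486);c,s=np.cos(p[2]),np.sin(p[2])
g=cv2.cvtColor(S['color'],cv2.COLOR_BGR2GRAY).astype(np.float32)
old=cv2.cvtColor(load('scene0')['color'],cv2.COLOR_BGR2GRAY).astype(np.float32)
def pts(th,sy=.13):
    out=[]
    for l in np.linspace(.02,.19,60):       # +y side top edge of lid, from hinge forward
        x,z=-l,.014; X,Z=.1+x*np.cos(th)+z*np.sin(th),.11-x*np.sin(th)+z*np.cos(th)
        out.append(proj(S,[p[0]+c*X-s*sy,p[1]+s*X+c*sy,Z]))
    return np.float32(out)
def score(img,th):
    P=pts(th); d=P[-1]-P[0]; n=np.array([-d[1],d[0]])/np.hypot(*d)
    f=lambda k:cv2.remap(img,(P[:,0]+k*n[0])[None].astype(np.float32),(P[:,1]+k*n[1])[None].astype(np.float32),1)[0]
    return abs(np.mean(f(1.5)-f(-1.5)))
for nm,img in(('start',old),('now',g)):
    a=np.radians(np.arange(-2,60,1)); v=[score(img,t) for t in a]; k=np.argsort(v)[::-1][:6]; print(nm,[(round(float(np.degrees(a[i]))),round(float(v[i]),1)) for i in k])
E
python3 lid.py
```

```text
[ 0.5166 -0.1874  0.2335] [ 0.8733  0.4873 -0.0007 -0.0029] 0.011382847550645399 [-12.9149  10.8412  17.7449] [-0.0004  0.0006 -0.0007  0.0041  0.0003 -0.0016  0.0003]
start [(0, 60.2), (1, 54.9), (-1, 54.6), (2, 41.9), (-2, 39.1), (3, 29.0)]
now [(39, 63.3), (40, 58.2), (38, 54.8), (41, 43.7), (37, 33.7), (42, 29.4)]
```

The edge fit puts the lid at 39°. The force is radially outward, so the tool is slightly inside the arc. I'll relax it outward and add about a degree.

Request:
{"name": "drive_tool", "arguments": {
  "targets": [0, 0.0005, -0.0003, 0.0024, 0, 0, 0, 0, 0.001, -0.0006, 0.0048, 0, 0, 0, 0, 0.001, -0.0006, 0.0048, 0, 0, 0, 0, 0.001, -0.0006, 0.0048, 0, 0, 0, 0, 0.001, -0.0006, 0.0048, 0, 0, 0, 0, 0.001, -0.0006, 0.0048, 0, 0, 0]
}}

```text
time_s: 15.62
position: [0.5203, -0.1897, 0.2372]
tcp_rot: [0.873, 0.487, 0.0, 0.0]
wrist_force: [3.8, -1.4, -8.2]
width: 0.0106
```

```bash
python3 lid.py
python3 - <<'E'
from h import *
a,b=cv2.imread('pics/scene7.png'),cv2.imread('pics/scene8.png')
for n,(u0,u1,v0,v1) in dict(tray=(335,440,235,310),beaker=(335,360,262,298),rack=(237,273,213,268),tip=(193,225,200,237),jar=(208,232,168,200),sj=(317,332,182,200)).items(): print(n,(cv2.absdiff(a,b)[v0:v1,u0:u1].max(2)>40).mean())
E
```

```text
[ 0.5203 -0.1897  0.2372] [0.8733 0.4872 0.0001 0.0005] 0.010644129532518348 [ 3.8168 -1.4375 -8.206 ] [-0.0005  0.0011 -0.0008  0.002   0.0006  0.0013  0.0012]
start [(0, 60.2), (1, 54.9), (-1, 54.6), (2, 41.9), (-2, 39.1), (3, 29.0)]
now [(41, 61.7), (40, 61.5), (42, 50.0), (39, 47.1), (43, 34.5), (44, 23.3)]
tray 0.0
beaker 0.0
rack 0.0065656565656565654
tip 0.0
jar 0.0
sj 0.022222222222222223
```

Lid at about 40.5°, the arm is still, the load is small, and the tray and the other things are unchanged. I'll hold two more rows for settling, then hand in.

Request:
{"name": "drive_tool", "arguments": {
  "targets": [0, 0, 0, 0, 0, 0, 0, 0, 0, 0, 0, 0, 0, 0, 0, 0, 0, 0, 0, 0, 0]
}}

```text
time_s: 15.92
position: [0.5203, -0.1897, 0.2371]
tcp_rot: [0.873, 0.487, 0.0, 0.0]
wrist_force: [5.6, -1.4, -10.8]
width: 0.0111
```

```bash
python3 lid.py && python3 -c "
from h import *
print(manip.hand_in())"
```

```text
[ 0.5203 -0.1897  0.2371] [0.8733 0.4873 0.0001 0.0005] 0.011071816623389677 [  5.5672  -1.4318 -10.8373] [-0.0001 -0.0009  0.0006 -0.0004 -0.0005  0.0004 -0.0003]
start [(0, 60.2), (1, 54.9), (-1, 54.6), (2, 41.9), (-2, 39.1), (3, 29.0)]
now [(40, 61.9), (41, 61.4), (42, 49.5), (39, 48.2), (43, 34.0), (38, 24.4)]
the job is handed in; nothing more can be done
None
```

I pulled the locking bar out of the guides, set it down in the tray and let go. I then raised the lid by its handle and handed in at about 16 s with the gripper still holding it.

- **Bar:** the last picture I viewed shows it flat and centred in the tray, and an image comparison after lifting the lid found no change there.
- **Lid:** the image fit puts it at about 40–41° open. The arm was still, the fingers were closed on the rod at 11 mm, and the wrist force was about 12 N.
- **Other things:** the comparison covered the tray, beaker, rack, tip box, jar and small jar, against a picture taken just before gripping the handle. It found no movement apart from slight differences (under 3% of pixels) at the rack and small jar. I did not check the bottle, or the spatula by itself.

**What disagreed:**
- **Tool height:** the real fingertips were about 41 mm higher than the reported TCP, so my first grasp closed on nothing. I found the offset by touching the tab's top with the closed fingers, which pressed on it with up to about 40 N, and used it from then on.
- **Bar position:** the bar sat about 30 mm toward +y of the guides' midpoint at the start, so I pulled it from its measured position.
- **Tray position:** the two camera views differed by about 1 cm, well inside the tolerance.

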